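Open the ratchet clamp round a test roller

ROBOT

A 6-joint arm with a two-finger parallel gripper is mounted at the origin on a cart in front of the work surface, level with it; the furniture and walls round the work are solid. World frame = base frame: x ahead of the robot, y to its left, z up, the work surface at z = 0. Lengths are in m, angles in rad, forces in N, time in s.
With the tool pointing down it reaches from about 0.375 to 0.9 m from the base axis. Payload 3.1 kg.
Tool frame: the origin (TCP) lies midway between the tips of the shut fingers; the grasp point (between the pads) lies 19 mm behind it (manip.hold_point_z is the distance from the TCP to the grasp point, in m); x points along the fingers, y is the direction in which the jaws open and shut, and the axes are right-handed (so a half turn about x gives the same grasp; the last joint's range is limited). The gripper opens to 85 mm and grips with 20 to 120 N. Pads are 22 mm wide; open, the fingers measure 114 mm over their backs; the gripper's body (76 mm by 85 mm) begins 54 mm behind the grasp point. The pads swing forward as they close: fully open they stand 13 mm farther back than shut.
Start: joints at [-1.365, 0.527, 1.433, -0, 1.181, -0.178], TCP at [0.234, -0.579, 0.231] pointing down, gripper open.
Joint ranges: [-3.08, 3.08], [-0.75, 2.2], [0.22, 2.44], [-1.43, 4.57], [0, 2.65], [-2.85, 2.85]. Speed limits (rad/s): [2.79, 2.79, 3.14, 3.14, 3.14, 3.14].

INTERFACE

Orientations are given as a unit quaternion [x, y, z, w].
In Python, from station import manip, snapshot gives the robot as it stands.
- The arm moves only by the tool play_rows, never from a script. Its argument "series" is a list of rows, each a list of 4 numbers: the shift along the tool's x, y, z in m, then the turn about the tool's x in degrees. In form: [[tx, ty, tz, spin], ...]. A call has 1 to 20 rows; each row is the pose to reach, as a shift and turn from the pose measured when the call began, along the tool's axes at that moment; what a row does not reach only later rows make up. A row lasts 1/10 s, in which the tool goes at most 50 mm and 8.59 degrees, less where a joint would pass 70% of its speed; a pose out of reach is approached as far as the arm can. A call with a gripper value outside its range is refused whole. "claw" is the opening in per cent of the stroke, from 0 (shut) to 100 (fully open), set as the call begins (left out, the last holds). The fingers move at their own pace and stop on an object; "force" is the grip in N (left out, the last holds). Time passes only in rows, so rows that repeat a pose let the fingers close. It gives the time, the measured TCP pose, the force and the opening at its end, in the units of the state.
- manip.sense(): the state, without advancing time (a new reading comes with each control period).
- snapshot(name): name is "scene" or "side" or "wrist"; returns a dict with "image" (400x640x3 uint8, blue, green, red), "depth" (400x640 float32, m along the optical axis (not along the pixel's ray), 0 where there is no reading), "fov_y" (degrees; the focal length in pixels is half the picture's height over the tangent of half this angle, whatever the lens; pixels are square), "cx", "cy" (the principal point, pixels), "dist" ([k1, k2, p1, p2, k3] as OpenCV has them; the pictures are not rectified), "R" (3x3) and "t" (3): a world point X has camera coordinates R X + t. Camera axes: x right, y down, z forward; pixel columns grow to the right and rows downward; lengths in m; the calibration is good to about 2 mm. A picture is of the moment at which its call begins.
- manip.sign_off(): hands the job in, once; it reports no verdict.
The state is a dict: "t": time; "q": joint angles; "qd": joint speeds; "tau": joint torques, N m; "tcp_pos": TCP position; "tool_rot": TCP orientation; "force": force on the tool from outside, world axes, zero at the start; "ft_torque": the same for the moment, N m; "finger_gap": opening from 0.0 (shut) to 1.0 (fully open).
Only numpy, scipy, OpenCV 4.12 (cv2) and the standard library are available. Lean on these libraries where they do the work, as an engineer would, in place of code of your own. Each camera call takes 0.05 s, during which the arm holds its last target.

TASK

The ratchet clamp on the desk has been left partly closed round a standing steel roller. Press down the thumb pad of its release lever and, keeping it pressed, push the sliding jaw back along its bar all the way to the end stop, then let go of the lever so that it springs up again. Leave the roller standing where it is in the clamp and do not disturb the things around.

Things in the scene. Friction and masses are not known exactly. Their poses are not given: they have to be found in the camera images.
- clamp: Grey base plate 84 x 244 x 10 mm, fixed; place and yaw vary. Origin on the desk under the toothed bar (plate y -127 to +117 mm); x across the bar, y along it from the fixed jaw (y -119 to -95, 76 mm high) to the end stop (y 90 to 102, 25 mm high), z up. The sliding jaw opens towards +y. A specimen rest beside the fixed jaw has its top 28 mm above the desk.
- clamp_jaw (a joint): Travel of the sliding jaw along clamp +y, m: 0 = nearly closed on the roller, 0.075 = fully open at the end stop. Jaw plate 52 mm wide, 14 mm thick, top 72 mm above the desk. Friction about 2 N. A pawl in an 8 mm pitch rack blocks opening unless the release is pressed; closing rides over the teeth.
- clamp_release (a joint): Angle of the release lever on the sliding jaw, rad: 0 = up (pawl in the rack), 0.32 = fully down. The pawl clears the teeth above about 0.14: keep it pressed while pushing. May read up to 0.14 at the start if the pawl rests on a tooth. The spring takes 2 to 5 N at mid pad and lifts the lever when let go.
- pad (a point): Middle of the top of the lever's black thumb pad (34 mm in clamp x, 38 mm in y), 44 mm above the desk when up; moves with the jaw. Pivot 21 mm towards the fixed jaw and 23.5 mm below: full press lowers this point 8 mm, moves it 6 mm towards the end stop and tilts the pad down that way. The jaw plate's back is 53 mm off towards the fixed jaw, open space between.
- lip (a point): Foot of the inner face of the upturned lip (34 mm wide, 5 mm thick, 12 mm high) at the pad's end, 19 mm from point pad towards the end stop. A fingertip resting on the pad can push this lip towards the end stop, which also presses the lever down. Jaw fully open, lever up: clamp y = 101 mm; lever fully down: about 106 mm.
- roller: Steel roller, 20 mm diameter, 60 mm high, standing on end on the specimen rest near the fixed jaw, not clamped; origin at the centre of its underside (28 mm above the desk).
- small_weight: Brass check weight with a knob, 30 mm diameter, 47 mm high, standing near the clamp; bystander. Origin at the centre of its underside.
- large_weight: Brass check weight with a knob, 38 mm diameter, 60 mm high; bystander. Origin at the centre of its underside.
- spare_roller: Steel roller, 20 mm diameter, 60 mm high, standing on end on the desk near the clamp; bystander. Origin at the centre of its underside.
- jaw_insert: Grey serrated wedge jaw, 64 x 28 x 19 mm, lying near the clamp; bystander. Origin at the centre of its underside.
- tape_roll: Roll of adhesive tape lying flat, 95 mm diameter, 25 mm high; bystander. Origin at the centre of its underside.
- usb_stick: Blue memory stick, 54 x 16 x 8 mm; bystander. Origin at the centre of its underside.

How it is judged:
By the outcome, as a careful person would: the job done as asked, in the order asked, and still so for the second after the job is handed in, with the robot touching nothing.
It also fails if it takes over 40 s, if anything falls off the work surface, if the arm or the gripper's body presses on something with over 40 N, if the wrist force passes 120 N, or if a joint passes its speed limit or range.

## Working session

There is one attempt and no reset: what is moved stays moved. The work goes in short steps, Python scripts to look and compute and a tool call to move; the robot and the scene stay as the last step left them, time stands still between calls to the robot, and variables do not carry over. Pictures are saved under pics/ and viewed, and the job is handed in when it is done.

Besides the shell and the picture viewer there is one more tool, called in YAML: its name, and indented under it one key for each argument. play_rows: Moves the arm, as the interface text tells. Its arguments: {"type":"object","properties":{"series":{"type":"array","items":{"type":"array","items":{"type":"number"}}},"claw":{"type":"number"},"force":{"type":"number"}},"required":["series"]}

```bash
mkdir -p pics; ls
python3 - <<'E'
from station import manip, snapshot
import cv2,numpy as np
print(manip.sense())
for n in ("scene","side"):
    s=snapshot(n); cv2.imwrite(f"pics/{n}0.png",s["image"]); np.savez(f"{n}0.npz",**s)
    print(n,s["fov_y"],s["cx"],s["cy"],s["dist"],s["R"],s["t"])
E
```

```text
pics
{'t': 0.0, 'q': array([-1.36549808e+00,  5.28437830e-01,  1.43388342e+00, -8.21236175e-06,
        1.18140187e+00, -1.78529683e-01]), 'qd': array([-0.00049126, -0.00024244,  0.00023108, -0.00090038, -0.00108964,
        0.00163172]), 'tau': array([ 6.56022858e-04, -4.42355704e+01, -1.78023881e+01, -9.38375479e-05,
        8.50665645e-03, -5.48486440e-06]), 'tcp_pos': array([ 0.2339072 , -0.57881852,  0.23035703]), 'tool_rot': array([-0.69411161, -0.13562632,  0.69413715, -0.13412006]), 'force': array([ 0.05142364, -0.76395545,  0.82537518]), 'ft_torque': array([ 0.0027013 , -0.02943297, -0.05307277]), 'finger_gap': 1.0017279213217667}
scene 57.946448875538216 317.1706928753386 199.14788280810808 [-0.08299176  0.          0.          0.          0.        ] [[ 0.87649445 -0.48140873 -0.0017658 ]
 [-0.30602407 -0.55433496 -0.77399097]
 [ 0.37162716  0.67893917 -0.63319417]] [-0.46478578  0.16405511  0.84916097]
side 45.41313608769245 322.92098707010683 195.58897134641393 [-0.01152424  0.          0.          0.          0.        ] [[-8.07630745e-01 -5.89688006e-01  7.96531895e-04]
 [-3.22628805e-01  4.40737683e-01 -8.37652046e-01]
 [ 4.93602303e-01 -6.76770530e-01 -5.46203640e-01]] [0.38838878 0.22201866 1.03189336]
```

View pics/scene0.png

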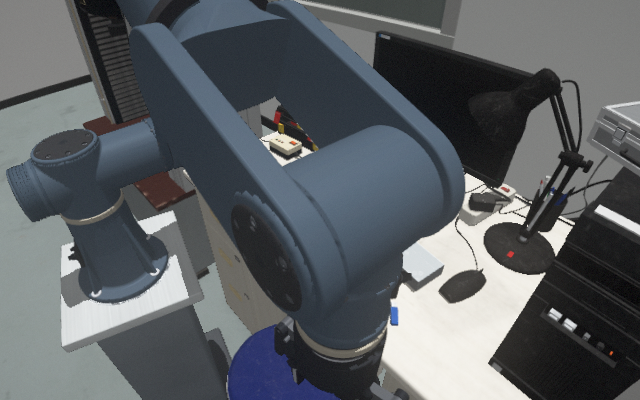

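View pics/side0.png

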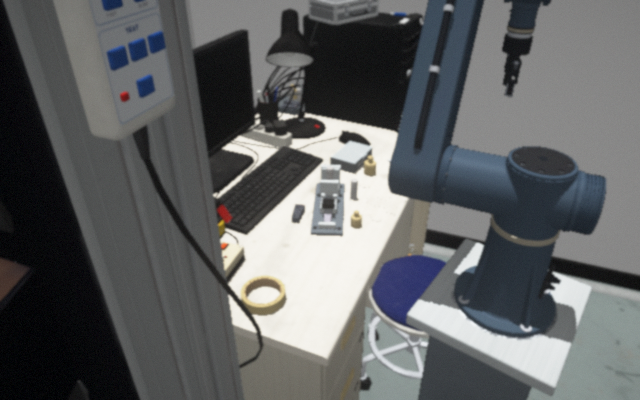

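The scene view is blocked by the arm. The side view shows the clamp at about (328,208), with the brass weights at (356,220) and (370,166), the spare roller at (354,190) and the tape at (263,293). I'll zoom in and locate these roughly.

```bash
cat > h.py <<'E'
import numpy as np,cv2
def K(s):
    f=200/np.tan(np.radians(s["fov_y"])/2); return np.array([[f,0,s["cx"]],[0,f,s["cy"]],[0,0,1]],float)
def ray(s,uv,z):
    p=cv2.undistortPoints(np.array(uv,float).reshape(-1,1,2),K(s),np.array(s["dist"])).reshape(-1,2)
    d=np.c_[p,np.ones(len(p))]@s["R"]; c=-s["R"].T@s["t"]
    return c+d*((z-c[2])/d[:,2])[:,None]
def dep(s,uv):
    uv=np.array(uv).reshape(-1,2); p=cv2.undistortPoints(uv.astype(float).reshape(-1,1,2),K(s),np.array(s["dist"])).reshape(-1,2)
    z=np.array([s["depth"][int(round(v)),int(round(u))] for u,v in uv])
    return (np.c_[p,np.ones(len(p))]*z[:,None]-s["t"])@s["R"]
def proj(s,X):
    r=cv2.projectPoints(np.array(X,float).reshape(-1,1,3),cv2.Rodrigues(np.array(s["R"]))[0],np.array(s["t"]),K(s),np.array(s["dist"]))[0]
    return r.reshape(-1,2)
E
python3 - <<'E'
from h import *
s=np.load("side0.npz"); im=s["image"]
cv2.imwrite("pics/sidecrop.png",cv2.resize(im[130:260,270:400],(780,780)[:2] and (600,600),interpolation=cv2.INTER_CUBIC))
print(np.round(dep(s,[(328,222),(313,232),(341,232),(356,222),(370,172),(354,190),(331,175),(263,280),(298,213)]),3))
E
```

```text
[[ 0.448  0.023  0.024]
 [ 0.467  0.061  0.007]
 [ 0.411  0.018  0.005]
 [ 0.393 -0.025  0.019]
 [ 0.503 -0.274  0.013]
 [ 0.472 -0.136  0.03 ]
 [ 0.538 -0.117  0.065]
 [ 0.443  0.276  0.018]
 [ 0.541  0.03   0.017]]
```

View pics/sidecrop.png

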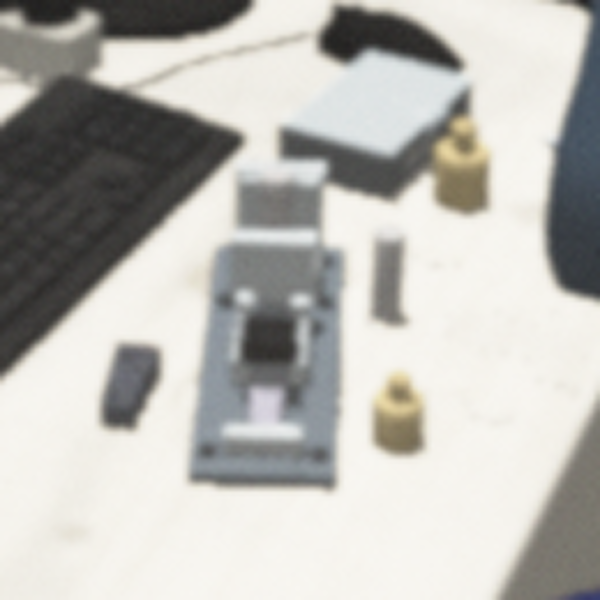

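Run:
```python
from h import *
from station import manip, snapshot
from scipy.spatial.transform import Rotation as Ro
st=manip.sense(); R=Ro.from_quat(st["tool_rot"]); M=R.as_matrix(); print(np.round(M,3))
s=snapshot("wrist"); print(s["fov_y"],"cam c",-s["R"].T@s["t"],"tool frame",M.T@(-s["R"].T@s["t"]-st["tcp_pos"]),"axes in tool",np.round(M.T@s["R"].T,2))
print(manip.hold_point_z if hasattr(manip,'hold_point_z') else 0)
for T in [(0.40,-0.03,0.33)]: print(M.T@(np.array(T)-st["tcp_pos"]))
```

```text
[[-0.     0.374 -0.927]
 [ 0.002 -0.927 -0.374]
 [-1.    -0.002 -0.   ]]
65.27888784515476 cam c [ 0.29753898 -0.55444863  0.37287055] tool frame [-0.14241579  0.00089481 -0.0681797 ] axes in tool [[ 0.   -0.27  0.96]
 [ 1.   -0.   -0.  ]
 [ 0.    0.96  0.27]]
0.0187
[-0.09858791 -0.44694585 -0.35955637]
```

play_rows:
  series:
    - [-0.05,-0.04,-0.03,-8]
    - [-0.1,-0.08,-0.06,-16]
    - [-0.1,-0.45,-0.36,-100]
    - [-0.1,-0.45,-0.36,-100]
    - [-0.1,-0.45,-0.36,-100]
    - [-0.1,-0.45,-0.36,-100]
    - [-0.1,-0.45,-0.36,-100]
    - [-0.1,-0.45,-0.36,-100]
    - [-0.1,-0.45,-0.36,-100]
    - [-0.1,-0.45,-0.36,-100]
    - [-0.1,-0.45,-0.36,-100]
    - [-0.1,-0.45,-0.36,-100]
    - [-0.1,-0.45,-0.36,-100]
    - [-0.1,-0.45,-0.36,-100]
    - [-0.1,-0.45,-0.36,-100]
    - [-0.1,-0.45,-0.36,-100]
  claw: 0

```text
t: 1.75
tcp_pos: [0.3991, -0.0286, 0.3312]
tool_rot: [0.344, 0.618, -0.344, 0.617]
force: [-0.3, 0.3, -0.1]
finger_gap: -0.004
```

Run:
```python
from h import *
from station import manip, snapshot
for n in ("wrist","scene","side"):
    s=snapshot(n); cv2.imwrite(f"pics/{n}1.png",s["image"]); np.savez(f"{n}1.npz",**s)
```

```text
(no output)
```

View pics/wrist1.png

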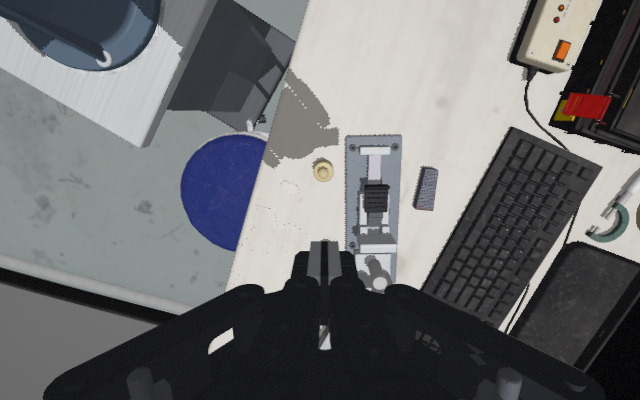

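View pics/scene1.png

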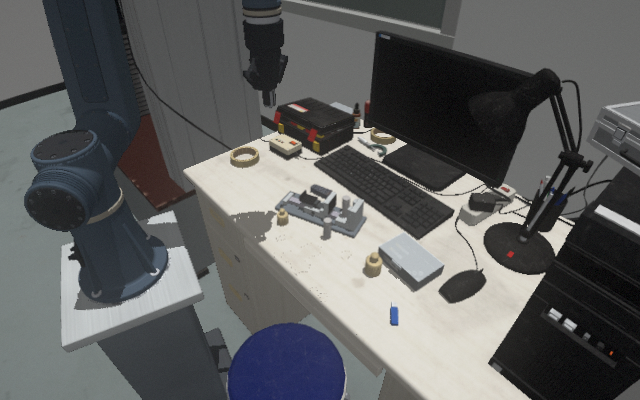

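The wrist view shows the clamp upright in the picture: plate from (346,136) to (400,290), black pad at (376,197), roller at (378,270). The small weight is at (323,171) and the insert at (426,188). I'll measure the plate edges and pad.

Run:
```python
from h import *
s=np.load("wrist1.npz"); 
c=cv2.resize(s["image"][125:300,300:450],(600,700)[:1]+(700,),interpolation=cv2.INTER_CUBIC); cv2.imwrite("pics/wc1.png",cv2.resize(c,(514,600)))
s=np.load("scene1.npz"); cv2.imwrite("pics/sc1.png",cv2.resize(s["image"][170:270,260:400],(784,560),interpolation=cv2.INTER_CUBIC))
```

```text
(no output)
```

View pics/wc1.png

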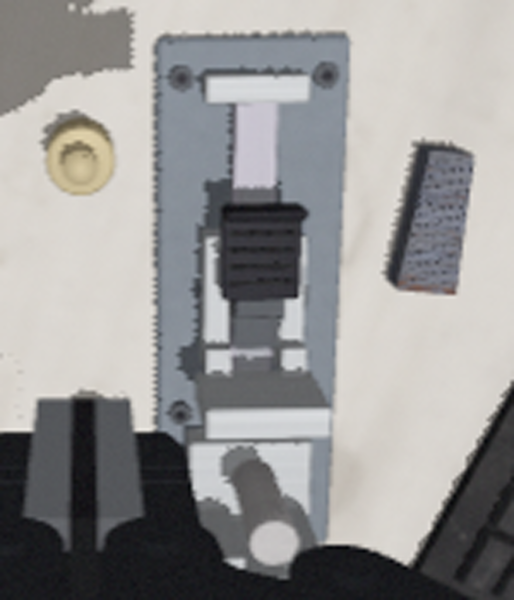

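View pics/sc1.png

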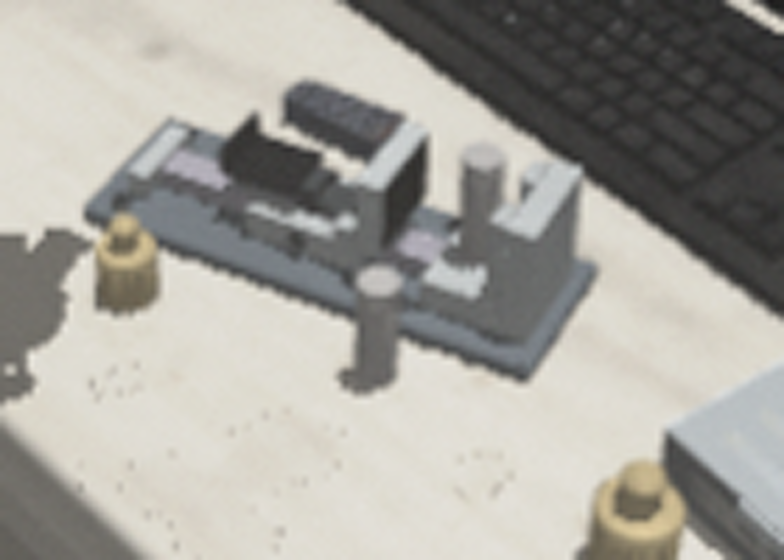

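Run:
```python
from h import *
s=np.load("wrist1.npz"); im=s["image"].astype(int)
f=lambda p:[(300+x/3.427,125+y/3.429) for x,y in p]
P=ray(s,f([(157,38),(348,36),(158,150),(157,300),(158,420),(345,150),(338,300),(332,450)]),0.010)
print(np.round(P,4))
L=P[[0,2,3,4]];Rr=P[[1,5,6,7]]
dirs=[]
for Q in(L,Rr):
    d=np.linalg.svd(Q-Q.mean(0))[2][0]; d=d*np.sign(d[1]); dirs.append(d); print(d,np.degrees(np.arctan2(d[1],d[0])))
d=sum(dirs); d/=np.linalg.norm(d); n=np.array([d[1],-d[0],0]) # clamp x
ey=(P[0]+P[1])/2@d; mx=((L@n).mean()+(Rr@n).mean())/2
print("width",(L@n).mean()-(Rr@n).mean(), "end corners along",P[0]@d,P[1]@d)
o=d*(ey-0.117)+n*mx; print("origin",o[:2],"yaw deg",np.degrees(np.arctan2(d[1],d[0]))-90)
C=np.c_[n,d,[0,0,1]]
def loc(X): return (X-np.r_[o[:2],0])@C
# black pad mask
g=im[170:230,355:400]; m=(g.max(2)<70); 
num,lab,stt,ce=cv2.connectedComponentsWithStats(m.astype(np.uint8)); print(stt)
for z in(.044,.056):
    print("pad corners",z,np.round(loc(ray(s,f([(224,206),(308,206),(225,298),(298,298),(222,217),(304,217)]),z))*1000,1))
print("stop",np.round(loc(ray(s,f([(206,76),(310,74),(206,100),(310,100)]),.025))*1000,1))
print("jaw top",np.round(loc(ray(s,f([(205,408),(330,408),(207,437),(328,437)]),.072))*1000,1))
print("roller top",np.round(loc(ray(s,f([(273,543)]),.088))*1000,1))
np.savez("clamp.npz",o=np.r_[o[:2],0],C=C)
# depth checks
pts=f([(262,250),(262,225),(262,210),(262,285),(265,422),(255,88),(180,200)])
print("depth",np.round(loc(dep(s,pts))*1000,1))
s2=np.load("scene1.npz"); g=lambda p:[(260+x/5.6,170+y/5.6) for x,y in p]
print("scene plate", np.round(loc(ray(s2,g([(88,212),(172,118),(597,268),(527,380)]),.005))*1000,1))
print("scene pad corners(.044) near-back, lip top L/R",np.round(loc(ray(s2,g([(320,155),(292,198)]),.044))*1000,1),np.round(loc(ray(s2,g([(255,115),(222,170)]),.056))*1000,1))
print("scene pad depth", np.round(loc(dep(s2,g([(270,165),(285,165)])))*1000,1))
print("scene jaw top",np.round(loc(ray(s2,g([(365,185),(392,190),(430,128),(410,120)]),.072))*1000,1))
print("roller", np.round(loc(ray(s2,g([(483,157)]),.088))*1000,1))
```

```text
[[ 0.4054  0.02    0.01  ]
 [ 0.4741  0.0636  0.01  ]
 [ 0.4319 -0.0202  0.01  ]
 [ 0.4688 -0.0781  0.01  ]
 [ 0.5014 -0.1275  0.01  ]
 [ 0.5015  0.023   0.01  ]
 [ 0.539  -0.0347  0.01  ]
 [ 0.5801 -0.0971  0.01  ]]
[-0.544157    0.83898341 -0.        ] 122.96707511118488
[-0.54965026  0.83539487 -0.        ] 123.34302255256945
width -0.08206573569290193 end corners along -0.20502386772999565 -0.20599234023655436
origin [ 0.50388277 -0.05605788] yaw deg 33.15504883187717
[[   0    0   45   60 2048]
 [   9   14   26   32  649]
 [   2   38    2    2    3]]
pad corners 0.044 [[-16.   51.4  44. ]
 [ 18.6  50.6  44. ]
 [-15.1  11.7  44. ]
 [ 15.7  11.   44. ]
 [-16.7  46.8  44. ]
 [ 17.1  46.   44. ]]
pad corners 0.056 [[-17.5  54.1  56. ]
 [ 16.1  53.3  56. ]
 [-16.7  15.6  56. ]
 [ 13.3  14.8  56. ]
 [-18.3  49.6  56. ]
 [ 14.6  48.8  56. ]]
stop [[-21.6 102.5  25. ]
 [ 21.7 102.4  25. ]
 [-21.5  92.6  25. ]
 [ 22.   91.6  25. ]]
jaw top [[-26.3 -25.9  72. ]
 [ 24.5 -27.2  72. ]
 [-25.4 -38.8  72. ]
 [ 24.2 -40.1  72. ]]
roller top [[ -0.  -78.8  88. ]]
depth [[  0.4  31.8  42.3]
 [  0.1  42.6  42.3]
 [ -1.6  51.2  51.9]
 [  0.5  16.9  43.3]
 [ -1.8 -32.7  71.9]
 [ -0.9  97.   23.7]
 [-31.1  47.   10.5]]
scene plate [[ -38.6  115.4    5. ]
 [  46.5  118.     5. ]
 [  42.  -125.2    5. ]
 [ -43.6 -125.6    5. ]]
scene pad corners(.044) near-back, lip top L/R [[ 13.4  11.5  44. ]
 [-21.4   8.   44. ]] [[ 12.8  47.2  56. ]
 [-31.3  40.1  56. ]]
scene pad depth [[-4.4 29.4 43.7]
 [-0.1 23.5 42.8]]
scene jaw top [[-26.6 -33.2  72. ]
 [-24.  -45.6  72. ]
 [ 25.1 -41.2  72. ]
 [ 26.2 -30.1  72. ]]
roller [[ -1.2 -79.8  88. ]]
```

```bash
cat >> h.py <<'E'
def go(cl,yaw=None):
    from station import manip
    from scipy.spatial.transform import Rotation as Ro
    st=manip.sense(); M=Ro.from_quat(st["tool_rot"]).as_matrix(); c=np.load("clamp.npz")
    print("tcp in clamp mm",np.round((st["tcp_pos"]-c["o"])@c["C"]*1000,1),"tool y angle",np.degrees(np.arctan2(M[1,1],M[0,1])),"clamp x angle",np.degrees(np.arctan2(c["C"][1,0],c["C"][0,0])), "tool x",M[:,0], "force clamp",np.round(st["force"]@c["C"],2))
    for p in cl: print(p,"shift",np.round(M.T@(c["o"]+c["C"]@np.array(p)-st["tcp_pos"]),4))
    print("clamp axes in tool\n",np.round(M.T@c["C"],3))
E
python3 -c "
from h import *
go([(0,.034,.12),(0,.034,.07)])"
```

```text
tcp in clamp mm [-72.6  80.5 331.3] tool y angle 31.81022864017324 clamp x angle 33.15504883187717 tool x [-7.90134303e-04  1.63355440e-03 -9.99998354e-01] force clamp [ 0.43  0.5  -0.32]
(0, 0.034, 0.12) shift [0.2112 0.0736 0.0451]
(0, 0.034, 0.07) shift [0.2612 0.0736 0.0452]
clamp axes in tool
 [[ 0.     0.002 -1.   ]
 [ 1.    -0.023  0.   ]
 [-0.023 -1.    -0.002]]
```

play_rows:
  series:
    - [0.05,0.04,0.025,-1.3]
    - [0.1,0.0736,0.0451,-1.3]
    - [0.15,0.0736,0.0451,-1.3]
    - [0.19,0.0736,0.0451,-1.3]
    - [0.22,0.0736,0.0451,-1.3]
    - [0.241,0.0736,0.0451,-1.3]
    - [0.241,0.0736,0.0451,-1.3]
    - [0.241,0.0736,0.0451,-1.3]

```text
t: 2.7
tcp_pos: [0.4856, -0.0284, 0.0903]
tool_rot: [0.338, 0.622, -0.337, 0.621]
force: [-1.5, 0.2, 0.6]
finger_gap: -0.001
```

Run:
```python
from h import *
from station import manip, snapshot
go([(0,.034,.05),(0,.034,.044)])
for n in ("wrist","scene"):
    s=snapshot(n); np.savez(f"{n}2.npz",**s); im=s["image"]
    if n=="wrist": cv2.imwrite("pics/w2.png",im); cv2.imwrite("pics/w2c.png",cv2.resize(im[180:400,200:460],(709,600),interpolation=cv2.INTER_CUBIC))
    else: cv2.imwrite("pics/s2c.png",cv2.resize(im[140:270,230:400],(784,600),interpolation=cv2.INTER_CUBIC))
```

```text
tcp in clamp mm [-0.2 33.2 90.3] tool y angle 33.02746776863647 clamp x angle 33.15504883187717 tool x [-9.05712532e-04  1.64038171e-03 -9.99998244e-01] force clamp [-1.14  0.99  0.61]
(0, 0.034, 0.05) shift [ 0.0403  0.0002 -0.0008]
(0, 0.034, 0.044) shift [ 0.0463  0.0002 -0.0007]
clamp axes in tool
 [[ 0.     0.002 -1.   ]
 [ 1.    -0.002  0.   ]
 [-0.002 -1.    -0.002]]
```

View pics/w2.png

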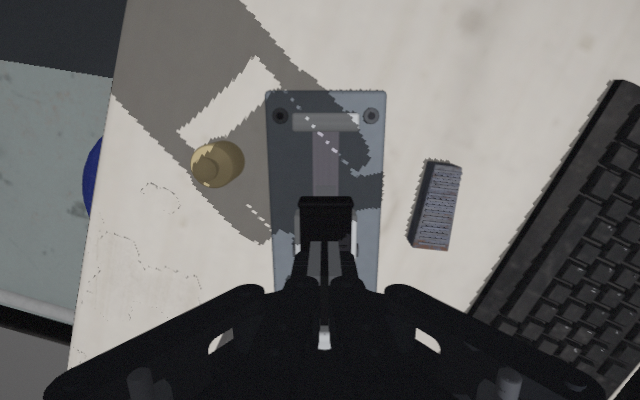

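View pics/s2c.png

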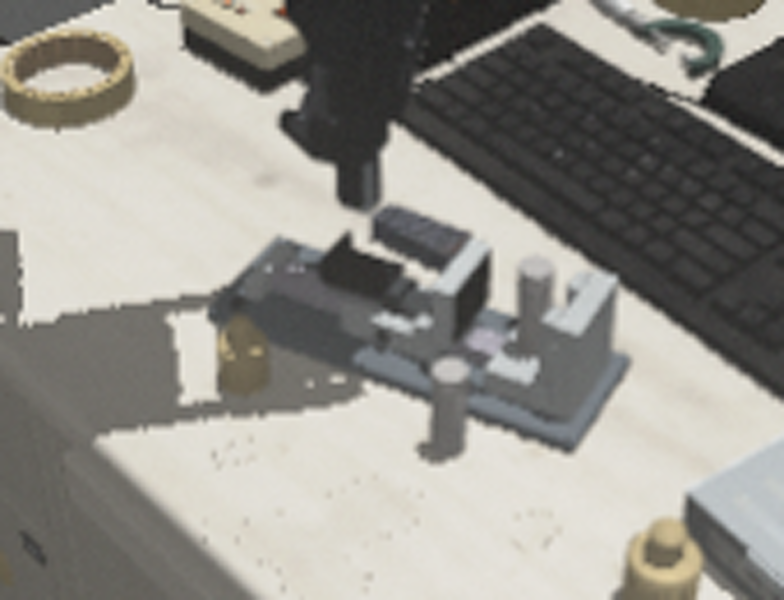

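The fingers are centred on the pad, both at column 325, with the lip at rows 197–205. I'll recheck the lip position from this closer view.

Run:
```python
from h import *
s=np.load("wrist2.npz");c=np.load("clamp.npz")
cv2.imwrite("pics/w2z.png",cv2.resize(s["image"][180:260,275:375],(750,600),interpolation=cv2.INTER_CUBIC))
loc=lambda X:np.round((X-c["o"])@c["C"]*1000,1)
for r in range(194,246,3): print(r,loc(dep(s,[(318,r)]))[0],s["image"][r,318])
print("plate end",loc(ray(s,[(266,92),(386,92)],.01)), "stop", loc(ray(s,[(292,114),(359,114)],.025)))
```

```text
194 [-5.5 48.7 23.6] [93 88 88]
197 [-5.1 52.  44.1] [21 17 19]
200 [-4.9 52.3 52.6] [14  9  7]
203 [-4.9 50.8 53.8] [24 21 23]
206 [-4.9 49.1 54.1] [21 21 20]
209 [-5.2 43.9 43.3] [20 18 20]
212 [-5.2 41.5 42.1] [18 18 15]
215 [-5.2 40.1 44.1] [17 15 18]
218 [-5.2 37.6 42.5] [20 11 15]
221 [-5.2 36.  43.8] [16 13 12]
224 [-5.2 33.8 43.3] [17 18 17]
227 [-5.3 31.7 43.3] [17 17 17]
230 [-5.3 29.3 42.4] [15  9 14]
233 [-5.3 27.1 42. ] [19 15 18]
236 [-5.3 26.1 44.9] [9 6 5]
239 [-5.3 23.5 43.6] [19 17 16]
242 [-4.3 43.4 95.3] [78 73 72]
245 [-4.2 43.6 99.4] [78 73 73]
plate end [[-40.4 116.5  10. ]
 [ 40.8 116.3  10. ]] stop [[-21.7 102.   25. ]
 [ 21.3 101.9  25. ]]
```

View pics/w2z.png

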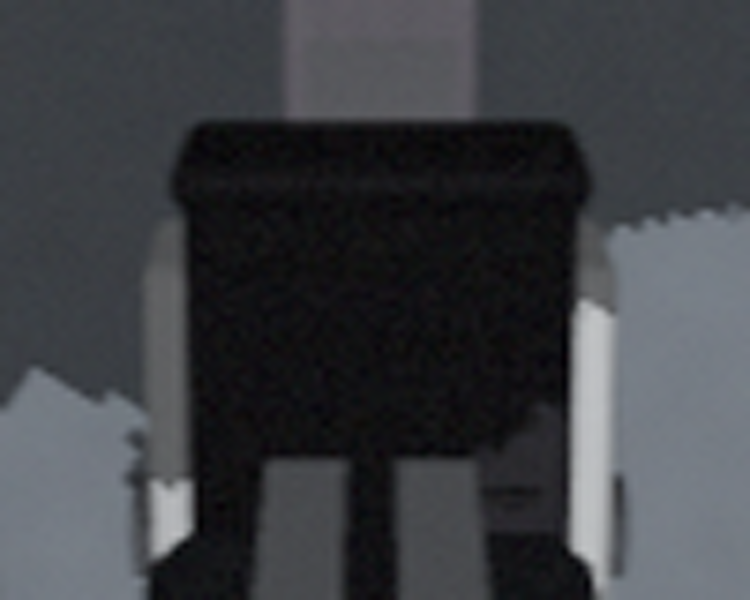

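play_rows:
  series:
    - [0.02,0,-0.001,0]
    - [0.035,0,-0.001,0]
    - [0.042,0,-0.001,0]
    - [0.044,0,-0.001,0]
    - [0.046,0,-0.001,0]
    - [0.048,0,-0.001,0]
    - [0.049,0,-0.001,0]
    - [0.05,0,-0.001,0]
    - [0.05,0,-0.001,0]

```text
t: 3.7
tcp_pos: [0.4862, -0.0272, 0.042]
tool_rot: [0.338, 0.621, -0.336, 0.622]
force: [-0.9, 2.0, 4.1]
finger_gap: -0.002
```

Run:
```python
from h import *
from station import manip, snapshot
go([(0,.034,.037)])
s=snapshot("wrist"); np.savez("wrist3.npz",**s); cv2.imwrite("pics/w3z.png",cv2.resize(s["image"][140:260,250:400],(750,600),interpolation=cv2.INTER_CUBIC))
s=snapshot("scene"); np.savez("scene3.npz",**s);cv2.imwrite("pics/s3c.png",cv2.resize(s["image"][160:260,260:390],(780,600),interpolation=cv2.INTER_CUBIC))
```

```text
tcp in clamp mm [ 0.9 33.8 42. ] tool y angle 33.05402210844451 clamp x angle 33.15504883187717 tool x [ 2.88661741e-03  8.73283352e-04 -9.99995452e-01] force clamp [0.36 2.2  4.08]
(0, 0.034, 0.037) shift [ 0.005  -0.001  -0.0002]
clamp axes in tool
 [[ 0.003 -0.001 -1.   ]
 [ 1.    -0.002  0.003]
 [-0.002 -1.     0.001]]
```

View pics/w3z.png

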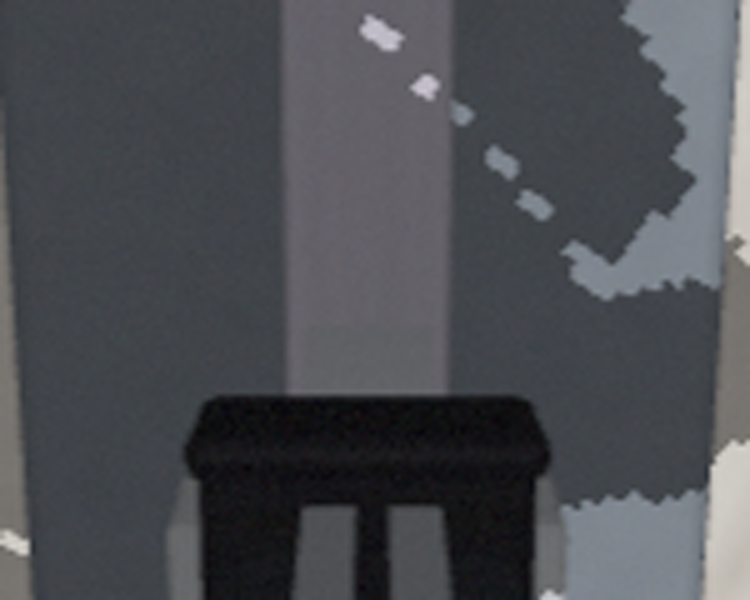

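View pics/s3c.png

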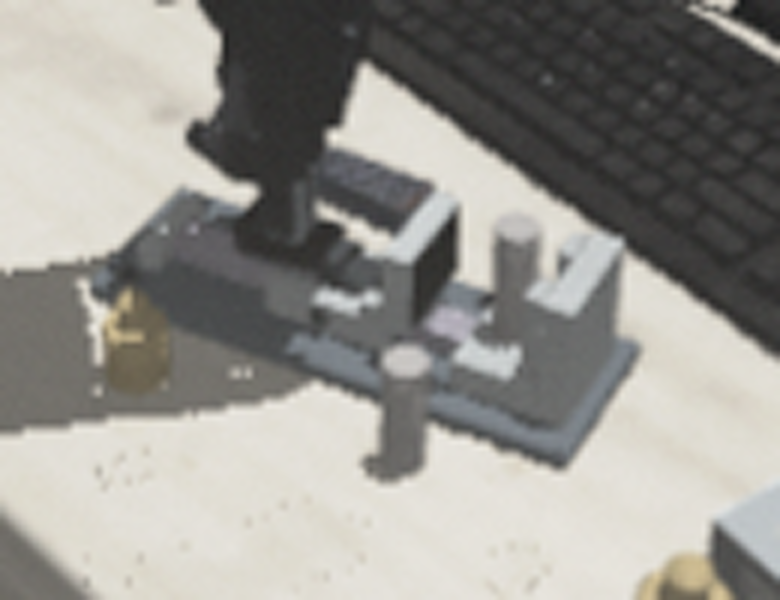

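The tips rest on the pad behind the lip, with about 3.5 N of contact. I'll press further down.

play_rows:
  series:
    - [0.001,0,0,0]
    - [0.002,0,0,0]
    - [0.003,0,0,0]
    - [0.004,0,0,0]
    - [0.004,0,0,0]
    - [0.004,0,0,0]

```text
t: 4.4
tcp_pos: [0.4862, -0.0272, 0.038]
tool_rot: [0.338, 0.621, -0.336, 0.622]
force: [-0.4, 1.3, 4.3]
finger_gap: -0.002
```

Run:
```python
from h import *
from station import manip, snapshot
go([(0,.034,.037)])
s=snapshot("scene"); np.savez("scene4.npz",**s);cv2.imwrite("pics/s4c.png",cv2.resize(s["image"][160:260,260:390],(780,600),interpolation=cv2.INTER_CUBIC))
```

```text
tcp in clamp mm [ 0.9 33.8 38. ] tool y angle 33.064156990320576 clamp x angle 33.15504883187717 tool x [ 2.87472335e-03  7.62292588e-04 -9.99995577e-01] force clamp [0.36 1.36 4.3 ]
(0, 0.034, 0.037) shift [ 0.001  -0.0009 -0.0002]
clamp axes in tool
 [[ 0.003 -0.001 -1.   ]
 [ 1.    -0.002  0.003]
 [-0.002 -1.     0.001]]
```

View pics/s4c.png

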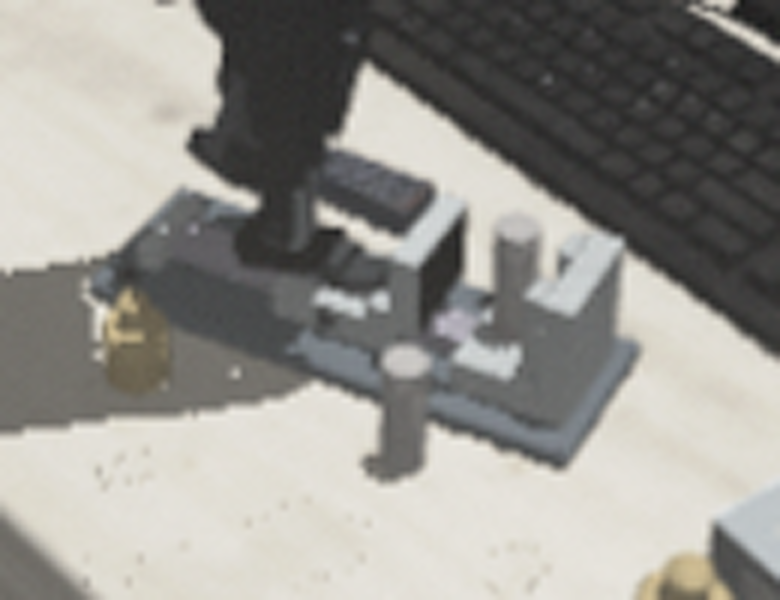

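play_rows:
  series:
    - [0.001,0,-0.001,0]
    - [0.001,0,-0.003,0]
    - [0.001,-0.001,-0.005,0]
    - [0.001,-0.001,-0.007,0]
    - [0.001,-0.001,-0.009,0]
    - [0.001,-0.001,-0.011,0]
    - [0.001,-0.001,-0.011,0]

```text
t: 5.15
tcp_pos: [0.4797, -0.0184, 0.0371]
tool_rot: [0.338, 0.621, -0.336, 0.623]
force: [1.9, -0.4, 2.2]
finger_gap: -0.0
```

Run:
```python
from h import *
from station import manip, snapshot
go([(0,.09,.037),(0,.1,.037)])
s=snapshot("scene"); np.savez("scene5.npz",**s);cv2.imwrite("pics/s5c.png",cv2.resize(s["image"][160:260,260:390],(780,600),interpolation=cv2.INTER_CUBIC))
```

```text
tcp in clamp mm [ 0.3 44.8 37.1] tool y angle 33.06819695465024 clamp x angle 33.15504883187717 tool x [ 3.80059530e-03  6.98728923e-04 -9.99992534e-01] force clamp [ 1.39 -1.42  2.18]
(0, 0.09, 0.037) shift [-0.     -0.0004 -0.0452]
(0, 0.1, 0.037) shift [-0.     -0.0004 -0.0552]
clamp axes in tool
 [[ 0.004 -0.001 -1.   ]
 [ 1.    -0.002  0.004]
 [-0.002 -1.     0.001]]
```

View pics/s5c.png

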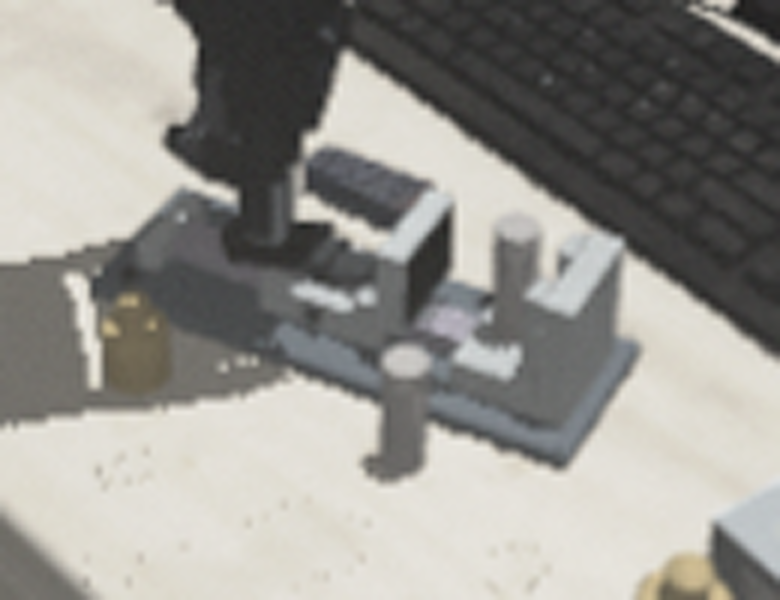

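The jaw is moving with the lever down and only small force. I'll keep going.

play_rows:
  series:
    - [0,0,-0.003,0]
    - [0,0,-0.006,0]
    - [0,0,-0.009,0]
    - [0,0,-0.012,0]
    - [0,0,-0.015,0]
    - [0,0,-0.018,0]
    - [0,0,-0.021,0]
    - [0,0,-0.024,0]
    - [0,0,-0.027,0]
    - [0,0,-0.03,0]
    - [0,0,-0.033,0]
    - [0,0,-0.036,0]
    - [0,0,-0.039,0]
    - [0,0,-0.042,0]
    - [0,0,-0.044,0]
    - [0,0,-0.044,0]

```text
t: 6.8
tcp_pos: [0.4554, 0.0189, 0.037]
tool_rot: [0.338, 0.621, -0.336, 0.622]
force: [2.0, 0.6, 3.0]
finger_gap: -0.001
```

Run:
```python
from h import *
from station import manip, snapshot
go([(0,.097,.037)])
s=snapshot("scene"); np.savez("scene6.npz",**s);cv2.imwrite("pics/s6c.png",cv2.resize(s["image"][160:260,260:390],(780,600),interpolation=cv2.INTER_CUBIC))
```

```text
tcp in clamp mm [ 0.4 89.3 37. ] tool y angle 33.068995738072914 clamp x angle 33.15504883187717 tool x [ 0.00325278  0.00112729 -0.99999407] force clamp [ 2.01 -0.59  2.97]
(0, 0.097, 0.037) shift [ 0.     -0.0004 -0.0077]
clamp axes in tool
 [[ 0.003 -0.001 -1.   ]
 [ 1.    -0.002  0.003]
 [-0.002 -1.     0.001]]
```

View pics/s6c.png

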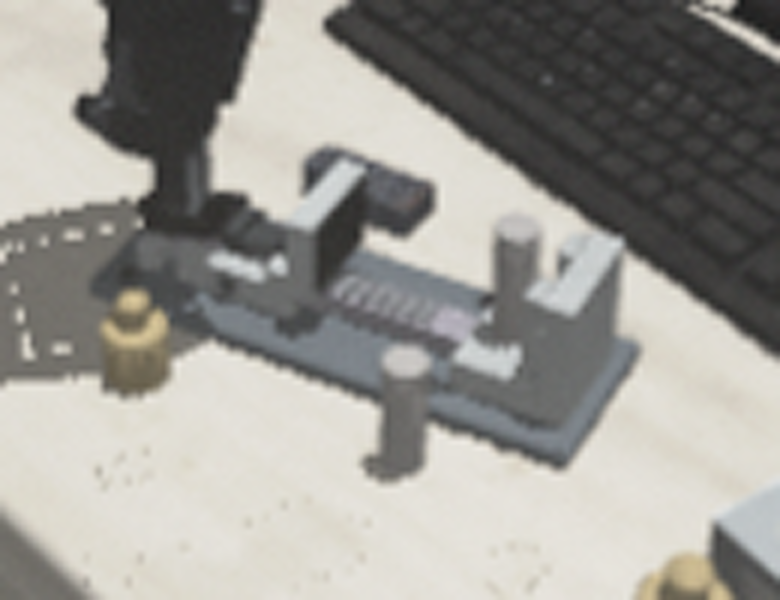

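play_rows:
  series:
    - [0,0,-0.002,0]
    - [0,0,-0.004,0]
    - [0,0,-0.005,0]
    - [0,0,-0.006,0]
    - [0,0,-0.007,0]
    - [0,0,-0.007,0]

```text
t: 7.45
tcp_pos: [0.4515, 0.0249, 0.037]
tool_rot: [0.338, 0.621, -0.336, 0.622]
force: [2.8, -0.2, 1.4]
finger_gap: 0.001
```

Run:
```python
from h import *
go([(0,.099,.037)])
```

```text
tcp in clamp mm [ 0.4 96.4 37. ] tool y angle 33.05592995233003 clamp x angle 33.15504883187717 tool x [ 0.00303924  0.00133312 -0.99999449] force clamp [ 2.23 -1.68  1.44]
(0, 0.099, 0.037) shift [ 0.     -0.0004 -0.0026]
clamp axes in tool
 [[ 0.003 -0.001 -1.   ]
 [ 1.    -0.002  0.003]
 [-0.002 -1.     0.001]]
```

play_rows:
  series:
    - [0,0,-0.001,0]
    - [0,0,-0.0015,0]
    - [0,0,-0.002,0]
    - [0,0,-0.0025,0]
    - [0,0,-0.0025,0]

```text
t: 7.95
tcp_pos: [0.4502, 0.027, 0.037]
tool_rot: [0.338, 0.621, -0.336, 0.622]
force: [3.0, -0.7, 1.6]
finger_gap: 0.001
```

Run:
```python
from h import *
from station import manip, snapshot
go([(0,.101,.037)])
s=snapshot("scene"); np.savez("scene7.npz",**s);cv2.imwrite("pics/s7c.png",cv2.resize(s["image"][160:260,260:390],(780,600),interpolation=cv2.INTER_CUBIC))
s=snapshot("wrist"); np.savez("wrist7.npz",**s);cv2.imwrite("pics/w7.png",s["image"])
```

```text
tcp in clamp mm [ 0.4 98.9 37. ] tool y angle 33.061758337485045 clamp x angle 33.15504883187717 tool x [ 0.00319913  0.00128507 -0.99999406] force clamp [ 2.16 -2.21  1.62]
(0, 0.101, 0.037) shift [ 0.     -0.0004 -0.0021]
clamp axes in tool
 [[ 0.003 -0.001 -1.   ]
 [ 1.    -0.002  0.003]
 [-0.002 -1.     0.001]]
```

View pics/s7c.png

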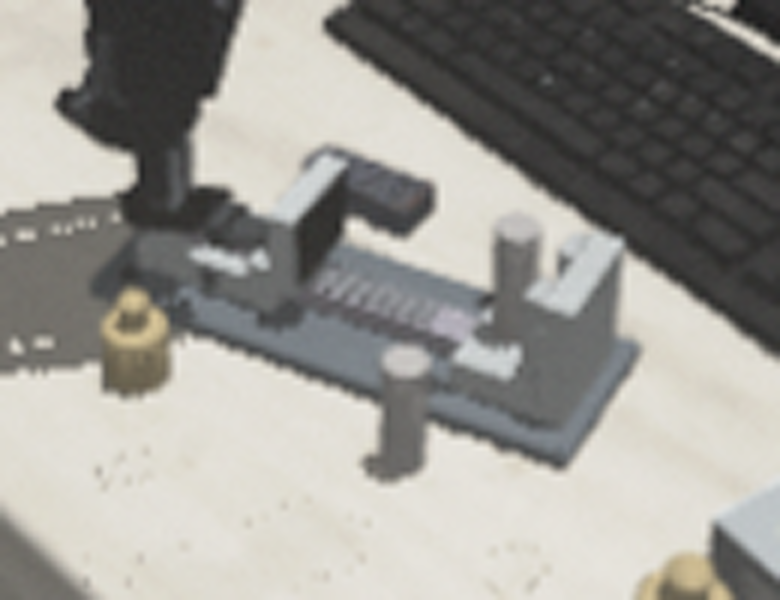

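View pics/w7.png

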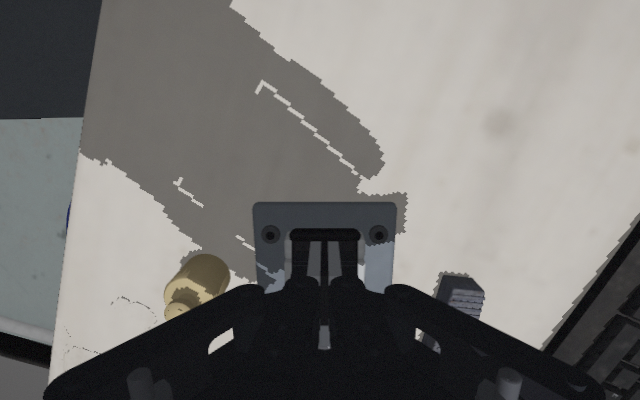

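Run:
```python
from h import *
s=np.load("scene7.npz");c=np.load("clamp.npz")
loc=lambda X:np.round((X-c["o"])@c["C"]*1000,1)
g=lambda p:[(260+x/6,160+y/6) for x,y in p]
print(loc(ray(s,g([(275,215),(298,222),(346,160),(325,150)]),.072)))
for q in(0.07,.0725,.075): print(q,np.round((proj(s,[c["o"]+c["C"]@np.array([x,y-.06+q,.072]) for x in(-.026,.026) for y in(.0,.014)])-[260,160])*6,0).tolist())
```

```text
[[-24.2  25.   72. ]
 [-23.7  13.7  72. ]
 [ 25.3  16.2  72. ]
 [ 27.4  28.1  72. ]]
0.07 [[303.0, 227.0], [275.0, 218.0], [359.0, 163.0], [331.0, 154.0]]
0.0725 [[298.0, 226.0], [270.0, 216.0], [354.0, 161.0], [327.0, 153.0]]
0.075 [[293.0, 224.0], [265.0, 215.0], [349.0, 160.0], [322.0, 151.0]]
```

play_rows:
  series:
    - [0,0,-0.001,0]
    - [0,0,-0.0015,0]
    - [0,0,-0.002,0]
    - [0,0,-0.0025,0]
    - [0,0,-0.0025,0]

```text
t: 8.55
tcp_pos: [0.4502, 0.0276, 0.0369]
tool_rot: [0.337, 0.62, -0.336, 0.624]
force: [3.7, -9.0, -1.9]
finger_gap: 0.002
```

Run:
```python
from h import *
go([(0,.101,.037)])
```

```text
tcp in clamp mm [ 0.8 99.4 36.9] tool y angle 33.132294773026025 clamp x angle 33.15504883187717 tool x [ 5.72515362e-03 -7.16479522e-04 -9.99983354e-01] force clamp [-1.84 -9.56 -1.94]
(0, 0.101, 0.037) shift [-0.0001 -0.0008 -0.0016]
clamp axes in tool
 [[ 0.004 -0.004 -1.   ]
 [ 1.    -0.     0.004]
 [-0.    -1.     0.004]]
```

The force rose to about 10 N in −y and motion stopped at 99.4 mm, so the jaw is at the end stop. To release, I'll lift off the pad, then back away from the lip so the lever rises under control, then go up.

play_rows:
  series:
    - [-0.001,0,-0.0005,0]
    - [-0.003,0,-0.0005,0]
    - [-0.005,0,-0.0005,0]
    - [-0.007,0,-0.0005,0]
    - [-0.009,0,-0.0005,0]
    - [-0.011,0,0,0]
    - [-0.013,0,0.001,0]
    - [-0.014,0,0.003,0]
    - [-0.015,0,0.005,0]
    - [-0.016,0,0.007,0]
    - [-0.018,0,0.008,0]
    - [-0.022,0,0.008,0]
    - [-0.03,0,0.008,0]
    - [-0.04,0,0.008,0]
    - [-0.06,0,0.008,0]
    - [-0.08,0,0.008,0]
    - [-0.08,0,0.008,0]

```text
t: 10.25
tcp_pos: [0.4556, 0.0209, 0.1196]
tool_rot: [0.338, 0.618, -0.335, 0.626]
force: [0.2, -1.1, 0.0]
finger_gap: -0.004
```

Run:
```python
from h import *
from station import manip, snapshot
go([(0,.1,.3)])
c=np.load("clamp.npz");loc=lambda X:np.round((X-c["o"])@c["C"]*1000,1)
s=snapshot("scene"); np.savez("scene8.npz",**s);cv2.imwrite("pics/s8c.png",cv2.resize(s["image"][160:260,260:390],(780,600),interpolation=cv2.INTER_CUBIC))
s=snapshot("wrist"); np.savez("wrist8.npz",**s);cv2.imwrite("pics/w8.png",s["image"])
```

```text
tcp in clamp mm [  1.6  90.8 119.6] tool y angle 33.15837019493632 clamp x angle 33.15504883187717 tool x [ 0.01123498 -0.00180041 -0.99993526] force clamp [-0.43 -1.02  0.04]
(0, 0.1, 0.3) shift [-1.804e-01 -1.000e-04 -7.800e-03]
clamp axes in tool
 [[ 0.008 -0.008 -1.   ]
 [ 1.     0.     0.008]
 [-0.    -1.     0.008]]
```

View pics/s8c.png

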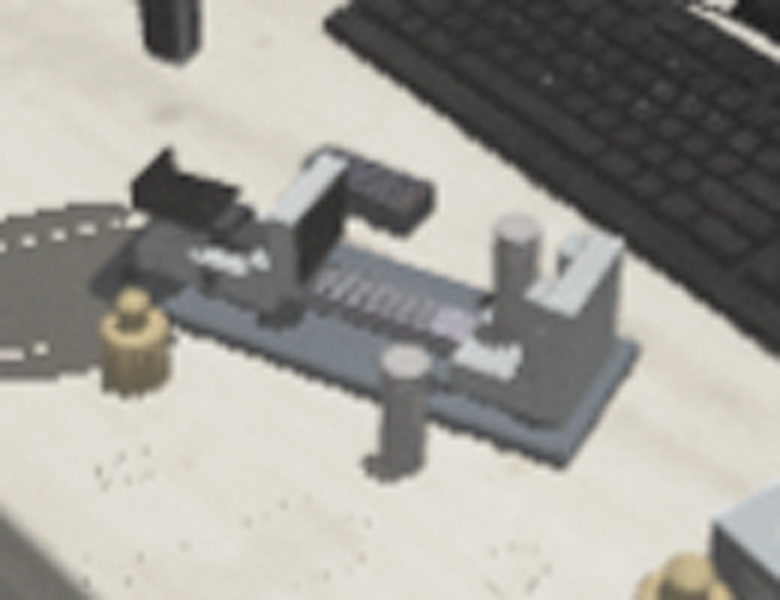

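View pics/w8.png

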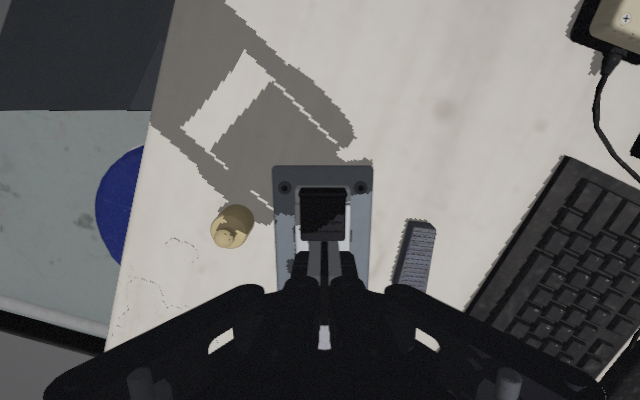

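The lever has sprung up. I'll rise to the first viewpoint and measure the jaw travel against that earlier picture.

play_rows:
  series:
    - [-0.05,0,0,0]
    - [-0.1,0,0,0]
    - [-0.15,-0.03,0,0]
    - [-0.2,-0.072,0.01,1]
    - [-0.21,-0.072,0.01,1]
    - [-0.21,-0.072,0.01,1]
    - [-0.21,-0.072,0.01,1]

```text
t: 11.05
tcp_pos: [0.3976, -0.0265, 0.3271]
tool_rot: [0.343, 0.616, -0.341, 0.621]
force: [-0.2, 0.5, 0.3]
finger_gap: -0.001
```

Run:
```python
from h import *
from station import manip, snapshot
go([])
c=np.load("clamp.npz");loc=lambda X:np.round((X-c["o"])@c["C"]*1000,1)
s=snapshot("scene"); np.savez("scene9.npz",**s);cv2.imwrite("pics/s9.png",s["image"])
a=np.load("scene1.npz")["image"]
s=snapshot("wrist"); np.savez("wrist9.npz",**s);cv2.imwrite("pics/w9c.png",cv2.resize(s["image"][125:300,300:450],(514,600),interpolation=cv2.INTER_CUBIC))
```

```text
tcp in clamp mm [-72.8  82.9 327.1] tool y angle 32.09468382632612 clamp x angle 33.15504883187717 tool x [ 7.39666192e-03 -7.67844917e-04 -9.99972350e-01] force clamp [0.05 0.52 0.28]
clamp axes in tool
 [[ 0.006 -0.005 -1.   ]
 [ 1.    -0.019  0.006]
 [-0.019 -1.     0.005]]
```

View pics/w9c.png

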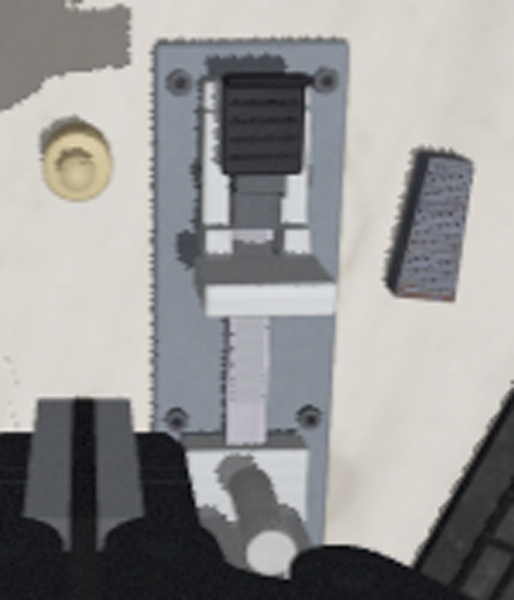

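View pics/s9.png

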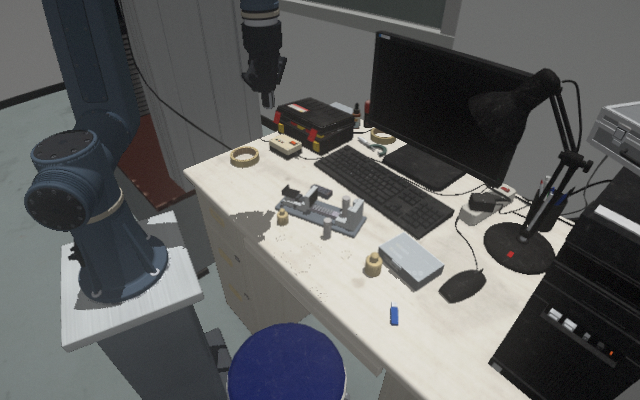

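Run:
```python
from h import *
c=np.load("clamp.npz");loc=lambda X:np.round((X-c["o"])@c["C"]*1000,1)
f=lambda p:[(300+x/3.427,125+y/3.429) for x,y in p]
s=np.load("wrist9.npz")
print("plate end",loc(ray(s,f([(155,43),(348,41)]),.01)))
print("jaw top back/front",loc(ray(s,f([(206,285),(336,284),(207,316),(333,315)]),.072)))
print("pad front edge",loc(ray(s,f([(226,172),(301,174)]),.044)), "lip outer top",loc(ray(s,f([(225,73),(308,73)]),.056)))
print("pad depth",loc(dep(s,f([(262,160),(262,140),(262,120),(262,100)]))))
print("roller",loc(ray(s,f([(271,553)]),.088)))
a,b=np.load("scene1.npz")["image"],np.load("scene9.npz")["image"]
d=cv2.absdiff(a,b).max(2)>45; n,l,st,ce=cv2.connectedComponentsWithStats(d.astype(np.uint8)); print([list(x) for x in st[1:] if x[4]>8])
```

```text
plate end [[-41.  117.5  10. ]
 [ 40.5 117.   10. ]]
jaw top back/front [[-25.6  29.7  72. ]
 [ 25.   29.1  72. ]
 [-25.   17.   72. ]
 [ 24.4  16.4  72. ]]
pad front edge [[-14.8  68.5  44. ]
 [ 15.6  67.1  44. ]] lip outer top [[-17.5 109.3  56. ]
 [ 14.3 108.8  56. ]]
pad depth [[-0.2 73.  42.9]
 [-0.5 81.1 43.3]
 [-0.6 89.1 42.6]
 [-0.7 97.  42.4]]
roller [[  0.3 -78.7  88. ]]
[[np.int32(242), np.int32(10), np.int32(23), np.int32(3), np.int32(32)], [np.int32(242), np.int32(16), np.int32(33), np.int32(4), np.int32(54)], [np.int32(280), np.int32(18), np.int32(4), np.int32(28), np.int32(53)], [np.int32(244), np.int32(21), np.int32(29), np.int32(6), np.int32(51)], [np.int32(243), np.int32(40), np.int32(7), np.int32(19), np.int32(28)], [np.int32(279), np.int32(49), np.int32(9), np.int32(19), np.int32(36)], [np.int32(243), np.int32(77), np.int32(22), np.int32(30), np.int32(50)], [np.int32(275), np.int32(94), np.int32(1), np.int32(10), np.int32(10)], [np.int32(281), np.int32(184), np.int32(29), np.int32(25), np.int32(313)], [np.int32(310), np.int32(185), np.int32(8), np.int32(12), np.int32(55)], [np.int32(326), np.int32(192), np.int32(7), np.int32(8), np.int32(22)], [np.int32(327), np.int32(194), np.int32(10), np.int32(20), np.int32(110)], [np.int32(305), np.int32(200), np.int32(18), np.int32(13), np.int32(69)], [np.int32(263), np.int32(210), np.int32(6), np.int32(6), np.int32(11)], [np.int32(311), np.int32(212), np.int32(4), np.int32(4), np.int32(10)], [np.int32(266), np.int32(220), np.int32(6), np.int32(12), np.int32(15)], [np.int32(261), np.int32(232), np.int32(4), np.int32(5), np.int32(10)]]
```

```bash
python3 -c "
from station import manip
print(manip.sign_off())"
```

```text
the job is handed in; nothing more can be done
None
```

The sliding jaw is fully open against its end stop and the release lever has sprung back up. I handed the job in at about 11 s. I pressed the thumb pad with the shut fingertips, pushed the lip until the jaw stopped, then lifted off and backed away.

- **Jaw:** its back face measured at clamp y ≈ 29.4 mm, against 29 mm expected when fully open. The push force rose to about 10 N as motion stopped, which fits the end stop.
- **Lever:** the pad is level again at about 43 mm. The lip reads about 3 mm farther towards the end stop than a fully raised lever would give. It read the same before the press, so this is either the pawl resting on a tooth or a measurement offset.
- **Roller:** it is still standing at clamp y ≈ −78.7 mm, against −78.8 mm at the start.
- **Surroundings:** comparing the scene pictures before and after, the only changes are the clamp's jaw and lever, the arm itself, and the edge of its shadow.
- **Side effect:** while I first pressed the pad, the jaw slid a few millimetres towards the roller without touching it, then opened.

The wrist force stayed at about 10 N or less in the readings at the end of each move, and the arm ended clear of everything.

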